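# Refit the relay and find the loose terminal bolt on a starter panel

## Task

Finish servicing the dust extractor's starter panel that lies on the bench. First plug the loose relay fully home into the empty relay socket and let go of it; then, with the caps shut, tap the capped terminal bolts from above until you find the loose one, which gives under the tap, and lift that bolt's spring-closed cap by its front tab to about 65 degrees open. Finish while still holding it open for the electrician's spanner; leave the other two caps shut and do not disturb the tools and boxes lying around.

Things in the scene. Friction and masses are not known exactly. Their poses are not given: they have to be found in the camera images.
- relay: The loose plug-in relay, standing upright on the bench right (-y) of the panel: white block 32 x 38 x 46 mm (x, y, z), blue band, on a black plug foot 24 x 30 mm, 14 mm high (its lowest 5 mm taper to 20 x 26). Origin: centre of the foot's underside; top at 60 mm. 60 to 130 g. Fits the socket either way round (half a turn).
- socket: The empty relay socket: black block 46 x 56 x 30 mm (x, y, z) fixed on the panel, in a row with two like sockets that already carry the same relays (64 mm apart along y; which place is empty varies). Origin: centre of its underside, 12 mm above the bench. Fully home, the relay's white body rests on the socket's top. Beside the row are a contactor (95 mm high) and breakers.
- socket_mouth (a point): Centre of the mouth of the hole in the socket's top, 42 mm above the bench; x and y axes along the hole's sides. The hole is 27 x 33 mm (x, y) and 17 mm deep, its mouth bevelled by 3 mm: the relay's foot has 1.5 mm to spare on each side.
- busbase: Black base plate, 60 x 204 x 8 mm, fixed on the panel, carrying the row of three capped terminal bolts, which look alike and stand 66 mm apart along its y (left is +y). Origin: centre of its underside, 12 mm above the bench. +x points from the caps' front tabs to their hinges, z up. 54 mm are free between one tab and the next, and about 40 mm from a tab down to the panel.
- bolt_left (a point): Centre of the flat top of the left (+y) closed cap, 72 mm above the bench, axes as busbase. Each orange cap is a hollow box 44 x 44 mm and 20 mm high over the bolt's hex head, hinged along y at its far (+x) side: the hinge line lies 26 mm along +x of this point and 16 mm below it.
- bolt_middle (a point): The same point on the middle cap. From the middle of each cap's front a tab 12 mm wide (y) and 8 mm thick sticks out level towards -x: it reaches from 21 to 52 mm along -x of this point, its mid-height 15 mm below this point.
- bolt_right (a point): The same point on the right (-y) cap, same shape and axes.
- bolt_a (a joint): Downward play of one of the three bolts with its cap (m), 0 at rest. A loose bolt sinks 4 mm on its spring washer when its cap is tapped or pressed on top (begins to give at about 2 N, fully down at about 4 N, springs back); a tight one moves 0.3 mm at most. The letters a, b, c say nothing about left, middle or right.
- bolt_b (a joint): The same for another of the three bolts.
- bolt_c (a joint): The same for another of the three bolts.
- cap_a (a joint): Opening angle of the cap on bolt_a (rad): 0 shut, 1.45 at its stop, front tab rising and swinging up and back over the hinge. A spring shuts it when let go (about 1 N at the tab).
- cap_b (a joint): The same for the cap on bolt_b.
- cap_c (a joint): The same for the cap on bolt_c.
- meter: Bystander: yellow multimeter, 160 x 82 x 42 mm, lying on the bench. Origin at the centre of its underside.
- screwdriver: Bystander: screwdriver with red handle, 200 mm long, lying on the bench left of the panel. Origin under its middle.
- wrench: Bystander: spanner, 180 mm long, lying left of the panel. Origin under its middle.
- tape_roll: Bystander: roll of tan tape, 96 mm across, 36 mm high, left of the panel. Origin at the centre of its underside.
- relay_carton: Bystander: small open carton, 50 x 60 x 75 mm, right of the panel. Origin at the centre of its underside.
Not all that is in view belongs to the job. What is shaped like the relay but yellow is not meant.

How it is judged (in metres and radians):
On the way, in this order (a step that is already met when the one before it is completed fails the run):
1. the relay is fully home in the empty socket and let go (z of relay in the frame of socket_mouth below -0.0115 m and horizontal distance between relay and socket_mouth below 0.004 m and angle between relay's own z axis and vertical below 0.1 rad and contact force between the fingers and relay below 0.1 N), for 0.2 s.
2. the loose bolt has been tapped so that it gave, its cap still shut (value of joint bolt_b above 0.002 m and value of joint cap_b below 0.2 rad), for 0.02 s.
At the end, for the whole second after the job is handed in: The fingers hold the loose bolt's cap open at more than 0.9 rad (52 degrees), the other two caps are shut (under 0.15 rad), and the relay sits fully home in the socket (foot at least 11.5 mm deep, within 4 mm of the hole's centre, upright within 0.1 rad), not touched by the fingers (all of step 1 and value of joint cap_b above 0.9 rad and contact force between the fingers and anything else above 0.3 N and value of joint each of cap_a, cap_c below 0.15 rad); the arm keeps its last pose, push and grip.
It fails at once if the cap of a tight bolt is lifted (value of joint any of cap_a, cap_c above 0.35 rad).
It fails at once if a bystander is pushed more than 30 mm (distance of any of meter, screwdriver, wrench, tape_roll, relay_carton from where it was at the start of the episode above 0.03 m).
It also fails if it takes over 61 s, if anything falls off the work surface, if the arm or the gripper's body presses on something with over 40 N, if the wrist force passes 120 N, or if a joint passes its speed limit or range.

## Robot

A 6-joint arm with a two-finger parallel gripper is mounted at the origin on the work surface. World frame = base frame: x ahead of the robot, y to its left, z up, the work surface at z = 0. Lengths are in m, angles in degrees, forces in N, time in s.
With the tool pointing down it reaches from about 0.4 to 0.825 m from the base axis. Payload 7 kg.
Tool frame: the origin (TCP) lies midway between the tips of the shut fingers; the grasp point (between the pads) lies 19 mm behind it (hold_point_z is the distance from the TCP to the grasp point, in m); z points along the fingers, y is the line along which they close (so a half turn about z gives the same grasp; the last joint's range is limited). The gripper opens to 88 mm and grips with 3 to 60 N. Pads are 19 mm wide; open, the fingers measure 130 mm over their backs; the gripper's body (78 mm by 193 mm) begins 47 mm behind the grasp point.
Start: joints at [-58.092, 20.546, 0.682, 0, -70.136, -16.507], TCP at [0.179, -0.651, 0.227] pointing down, gripper open.
Joint ranges: [-176.03, 176.03], [-82.01, 121.73], [-58.28, 71.71], [-173.87, 95.51], [-174.79, -0.11], [-173.66, 173.66]. Speed limits (degrees/s): [136.94, 136.94, 172.46, 180, 180, 180].

## Interface

Orientations are given as [roll, pitch, yaw] about the fixed x, y, z axes, in that order (R = Rz(yaw) Ry(pitch) Rx(roll)).
In Python, from plant import get_state, capture, close_job, hold_point_z gives the robot as it stands.
- The arm moves only by the shell command python3 -m inch 'ROWS' [FORCE]. ROWS is text: rows parted by semicolons, each of 5 numbers parted by spaces: the shift along the tool's x, y, z normalised to -1 to 1, where 1 is 0.15 m, then the turn about the tool's z normalised to -1 to 1, where 1 is 360 degrees, then the opening, from 0 (shut) to 1 (fully open). In form: tx ty tz spin grip; .... A call has exactly 8 rows; each row shifts and turns the commanded pose from where the row before left it, along the tool's axes as they then stand; what a row does not reach is not made up. A row lasts 1/8 s, in which the tool goes at most 62.5 mm and 10.7 degrees, less where a joint would pass 70% of its speed; a pose out of reach is approached as far as the arm can. A call with a number of a shift or a turn outside -1 to 1 is refused whole. A call with a gripper value outside its range is refused whole. The fingers move at their own pace and stop on an object; FORCE is the grip in N (left out, the last holds). Time passes only in rows, so rows that do not move let the fingers close, or fill a call up. It gives the time, the measured TCP pose, the force, the opening and the grip force at its end, in the units of the state.
- get_state(): the state, without advancing time (a new reading comes with each control period).
- capture(name): name is "scene" or "side" or "wrist"; returns a dict with "color" (384x512x3 uint8, blue, green, red), "mtx" (3x3 intrinsics, pixels), "dist_coeffs" ([k1, k2, p1, p2, k3] as OpenCV has them; the pictures are not rectified), "R" (3x3) and "t" (3): a world point X has camera coordinates R X + t. Camera axes: x right, y down, z forward; pixel columns grow to the right and rows downward; lengths in m; the calibration is good to about 2 mm. A picture is of the moment at which its call begins. There is no depth.
- close_job(): hands the job in; it is judged then, once.
The state is a dict: "time_s": time; "joints": joint angles; "qd": joint speeds; "joint_torque": joint torques, N m; "tcp_pos": TCP position; "eef_rot": TCP orientation; "contact_force": force on the tool from outside, world axes, zero at the start; "moment": the same for the moment, N m; "gripper_width": finger opening in m; "gripper_force": force on a finger pad.
Only numpy, scipy, OpenCV 4.12 (cv2) and the standard library are available. Lean on these libraries where they do the work, as an engineer would, in place of code of your own. Each camera call takes 0.05 s, during which the arm holds its last target. There are 200 camera calls.

## Working session

There is one attempt and no reset: what is moved stays moved. The work goes in short steps, Python scripts to look and compute and a shell command to move; the robot and the scene stay as the last step left them, time stands still between calls to the robot, and variables do not carry over. Pictures are saved under pics/ and viewed, at most 11 in all, crops included, and the job is handed in when it is done.

```bash
mkdir -p pics; ls
python3 - <<'E'
from plant import *
import cv2
print(get_state(), hold_point_z)
ims=[]
for n in ["scene","side","wrist"]:
    c=capture(n); cv2.imwrite(f"pics/{n}0.png",c["color"]); print(n,c["mtx"],c["dist_coeffs"],c["R"],c["t"]) 
    ims.append(c["color"])
cv2.imwrite("pics/s0.png",cv2.resize(ims[0],(800,600),interpolation=cv2.INTER_CUBIC))
cv2.imwrite("pics/d0.png",cv2.resize(ims[1],(800,600),interpolation=cv2.INTER_CUBIC))
E
```

```text
pics
{'time_s': 0.0, 'joints': array([-5.80909273e+01,  2.05928340e+01,  6.33363248e-01, -1.66873951e-02,
       -7.01340259e+01, -1.65076879e+01]), 'qd': array([-0.05028691, -0.0872274 , -0.01534318, -0.047849  , -0.00622749,
       -0.04562039]), 'joint_torque': array([-5.86418191e-04, -5.82717741e+01,  2.93056029e+01,  6.99729234e+00,
        6.87827225e-03, -1.08739914e-04]), 'tcp_pos': array([ 0.17910718, -0.6503142 ,  0.22561456]), 'eef_rot': array([ 1.79905900e+02, -1.15281956e-02, -1.64604289e+02]), 'contact_force': array([ 0.3439585 , -0.39844182, -0.31135071]), 'moment': array([-0.03433836,  0.02359603, -0.00171992]), 'gripper_force': 0.0, 'gripper_width': 0.08760787010546785} 0.0188
scene [[430.79922069   0.         259.01796752]
 [  0.         430.79922069 192.00616941]
 [  0.           0.           1.        ]] [-0.13466346  0.          0.          0.          0.        ] [[ 0.00348432  0.99992827  0.01145941]
 [ 0.73278404  0.00524458 -0.68044107]
 [-0.68045236  0.01076815 -0.7327132 ]] [-0.0152268  -0.3340794   1.63329652]
side [[451.32558283   0.         248.68501315]
 [  0.         451.32558283 189.44837676]
 [  0.           0.           1.        ]] [0.00488082 0.         0.         0.         0.        ] [[ 0.99530221 -0.09504991 -0.01841288]
 [-0.07571304 -0.64561192 -0.75990314]
 [ 0.06034115  0.75772737 -0.64977548]] [-0.53245464  0.0904928   1.25806451]
wrist [[269.93492751   0.         257.28406288]
 [  0.         269.93492751 192.63086981]
 [  0.           0.           1.        ]] [-0.04482157  0.          0.          0.          0.        ] [[-2.64740868e-01  9.64319155e-01  9.16993621e-04]
 [ 9.34311049e-01  2.56266936e-01  2.47770298e-01]
 [ 2.38694649e-01  6.64516811e-02 -9.68818372e-01]] [ 0.6758758  -0.03277338  0.38948899]
```

View pics/s0.png

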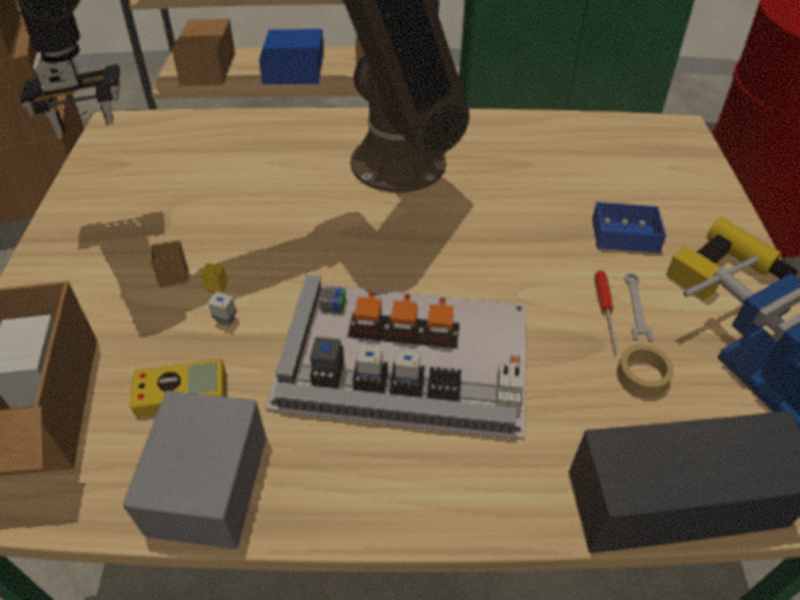

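View pics/d0.png

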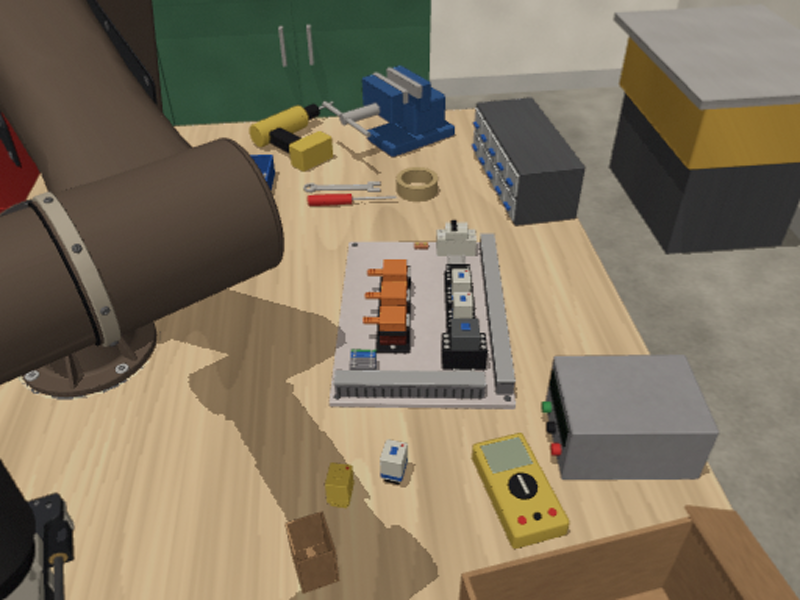

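The scene view shows the candidates for the loose relay: the white block with a blue mark at (222,307), and its yellow lookalike at (213,277), which is excluded. The empty socket is at the +y end of the row, at (445,383). The three orange caps are at (368,312), (404,315) and (441,320). I'll confirm these in an enlarged crop.

```bash
cat > h.py <<'E'
import numpy as np, cv2
from plant import *
def ray(c,px):
    u=cv2.undistortPoints(np.array(px,float).reshape(-1,1,2),c["mtx"],np.array(c["dist_coeffs"])).reshape(-1,2)
    R,t=np.array(c["R"]),np.array(c["t"])
    d=np.c_[u,np.ones(len(u))]@R
    return -R.T@t, d/np.linalg.norm(d,axis=1)[:,None]
def onz(c,px,z):
    o,d=ray(c,px); return o+d*((z-o[2])/d[:,2])[:,None]
def tri(c1,p1,c2,p2):
    A=np.zeros((3,3));b=np.zeros(3)
    for c,p in((c1,p1),(c2,p2)):
        o,d=ray(c,[p]);M=np.eye(3)-np.outer(d[0],d[0]);A+=M;b+=M@o
    return np.linalg.solve(A,b)
def proj(c,X):
    return cv2.projectPoints(np.array(X,float).reshape(-1,1,3),cv2.Rodrigues(np.array(c["R"]))[0],np.array(c["t"]),c["mtx"],np.array(c["dist_coeffs"]))[0].reshape(-1,2)
def blobs(im,lo,hi,amin,roi=None):
    m=cv2.inRange(cv2.cvtColor(im,cv2.COLOR_BGR2HSV),lo,hi)
    n,l,s,ce=cv2.connectedComponentsWithStats(m)
    return [(s[i].tolist(),ce[i].round(1).tolist()) for i in range(1,n) if s[i][4]>=amin],m
E
python3 - <<'E'
from h import *
S=capture("scene");D=capture("side")
a=cv2.resize(S["color"][175:275,120:340],None,fx=3.6,fy=3.6,interpolation=cv2.INTER_CUBIC)[:, :792]
b=cv2.resize(D["color"][145:315,180:350],None,fx=1.4,fy=1.4)
b1=cv2.resize(D["color"][155:255,205:325],None,fx=2.3,fy=2.3,interpolation=cv2.INTER_CUBIC)
b2=cv2.resize(D["color"][270:330,195:275],None,fx=3.8,fy=3.8,interpolation=cv2.INTER_CUBIC)
o=np.zeros((600,800,3),np.uint8);o[:360,:792]=a;o[362:592,:276]=b1;o[362:590,300:604]=b2
cv2.imwrite("pics/crop1.png",o)
for n,c in(("S",S),("D",D)):
    print(n,"orange",[x for x in blobs(c["color"],(4,150,90),(16,255,255),15)[0]])
    print(n,"blue",[x for x in blobs(c["color"],(105,110,60),(125,255,255),6)[0]])
E
```

```text
S orange [([381, 173, 8, 27, 65], [384.4, 184.1]), ([227, 186, 17, 20, 218], [235.3, 196.9]), ([250, 189, 17, 19, 210], [258.3, 199.3]), ([273, 191, 17, 19, 216], [281.6, 201.6])]
S blue [([167, 19, 39, 34, 1201], [186.0, 35.5]), ([382, 130, 43, 31, 834], [402.5, 145.9]), ([479, 175, 33, 23, 310], [495.6, 186.1]), ([214, 185, 4, 6, 18], [215.4, 187.8]), ([213, 193, 4, 6, 16], [214.3, 195.4]), ([503, 207, 9, 13, 72], [508.2, 213.3]), ([463, 209, 26, 18, 126], [476.4, 218.4]), ([205, 220, 6, 5, 25], [207.6, 221.9]), ([486, 220, 6, 9, 15], [488.7, 224.1]), ([480, 222, 5, 4, 7], [481.9, 223.7]), ([484, 224, 2, 6, 8], [484.6, 226.8]), ([475, 228, 3, 5, 7], [476.1, 230.1]), ([479, 228, 5, 6, 11], [480.6, 230.5]), ([509, 231, 3, 5, 12], [510.2, 233.0]), ([479, 233, 33, 40, 195], [494.6, 251.3])]
D orange [([233, 166, 28, 46, 848], [249.9, 189.4]), ([331, 330, 6, 6, 15], [333.7, 332.3])]
D blue [([232, 43, 59, 57, 1857], [259.8, 73.5]), ([303, 78, 4, 4, 8], [304.5, 79.4]), ([308, 86, 3, 5, 12], [309.1, 87.9]), ([303, 92, 2, 5, 7], [303.6, 93.9]), ([313, 95, 4, 5, 14], [314.4, 96.7]), ([161, 99, 15, 22, 156], [169.8, 106.3]), ([307, 101, 3, 4, 10], [308.0, 102.5]), ([318, 104, 4, 5, 14], [319.6, 105.9]), ([312, 110, 3, 4, 10], [313.0, 111.5]), ([324, 114, 4, 5, 15], [325.5, 115.9]), ([317, 119, 4, 5, 13], [318.4, 121.0]), ([322, 129, 5, 6, 15], [324.2, 131.3]), ([294, 175, 3, 2, 6], [295.0, 175.5]), ([295, 189, 3, 4, 10], [296.0, 190.8]), ([295, 207, 6, 4, 24], [297.5, 208.5]), ([225, 225, 12, 4, 42], [230.9, 226.5]), ([250, 286, 5, 5, 18], [251.9, 288.1]), ([244, 303, 13, 5, 24], [249.9, 305.2])]
```

View pics/crop1.png

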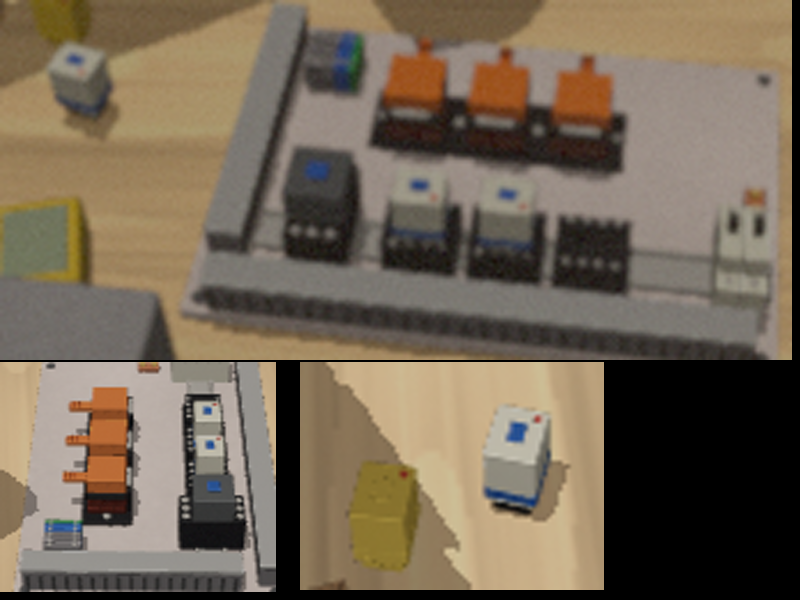

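The crop confirms the white relay at scene px (142,195); the yellow lookalike at its upper left is excluded. The empty black socket is the +y end one, at about scene px (285,244). The caps have their tabs towards the robot.

Run:
```python
from h import *
S=capture("scene");D=capture("side")
def cs(x,y): return (120+(x+.5)/3.6-.5,175+(y+.5)/3.6-.5)
caps=onz(S,[cs(415,82),cs(499,90),cs(582,97)],.072);print("caps",caps)
rel=onz(S,[cs(419,185),cs(507,193)],.088);print("seated",rel, "sideview",onz(D,[(296,190.8),(295,175.5)],.088))
print("empty", 2*rel[1]-rel[0])
for v in(caps[2]-caps[0],rel[1]-rel[0]): print(np.linalg.norm(v),np.degrees(np.arctan2(-v[0],v[1])))
print("relay",onz(S,[cs(75,60)],.06),onz(D,[(251.9,288.1)],.06))
```

```text
caps [[ 0.5439013  -0.05521297  0.072     ]
 [ 0.55182753  0.01033124  0.072     ]
 [ 0.5586843   0.07463094  0.072     ]]
seated [[ 0.65881478 -0.04792482  0.088     ]
 [ 0.66575475  0.01567061  0.088     ]] sideview [[ 0.65915024 -0.04630518  0.088     ]
 [ 0.66774621  0.01835612  0.088     ]]
empty [0.67269471 0.07926603 0.088     ]
0.1306827349922267 -6.495273631433041
0.06397297550114335 -6.227861791520886
relay [[ 0.51121474 -0.33149291  0.06      ]] [[ 0.51180372 -0.32915079  0.06      ]]
```

```bash
cat >> h.py <<'E'
def go(x,y,z,yaw=None):
    s=get_state();p=s["tcp_pos"];w=s["eef_rot"][2];a=np.radians(w)
    d=np.array([x,y,z])-p
    tx=d[0]*np.cos(a)+d[1]*np.sin(a);ty=d[0]*np.sin(a)-d[1]*np.cos(a)
    print("units tx %.4f ty %.4f tz %.4f"%(tx/.15,ty/.15,-d[2]/.15), "yaw",round(w,2), "" if yaw is None else "spin %.4f"%(((w-yaw+90)%180-90)/360))
E
python3 -m inch '-.34 .185 0 0 1;-.34 .185 0 0 1;-.34 .185 0 0 1;-.34 .185 0 0 1;-.34 .185 0 0 1;-.34 .185 0 0 1;-.34 .185 0 0 1;-.34 .185 0 0 1' 20
python3 - <<'E'
from h import *
go(.511,-.330,.2)
c=capture("wrist")
cv2.imwrite("pics/w1.png",c["color"])
print(proj(c,[[.511,-.33,.06]]))
E
```

```text
time_s: 1.35
tcp_pos: [0.5149, -0.3268, 0.2269]
eef_rot: [-180.0, 0.0, -164.6]
contact_force: [1.1, -0.1, -0.2]
gripper_width: 0.0876
gripper_force: 0.0
units tx 0.0304 ty -0.0136 tz 0.1791 yaw -164.59 
[[256.99649601 174.6634529 ]]
```

View pics/w1.png

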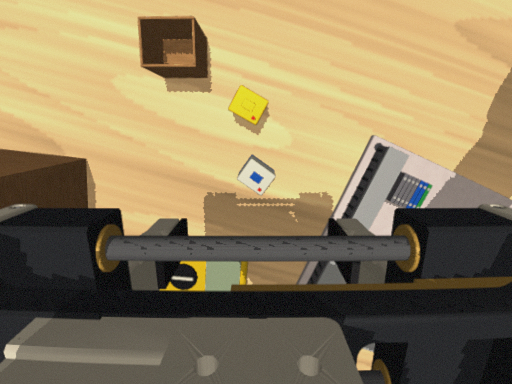

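The wrist view shows the white relay at (256,177), turned, with the yellow dummy at (249,104) and the carton at (170,45). Next I'll measure the relay's top quad.

```bash
cat > rel.py <<'E'
from h import *
c=capture("wrist")
im=c["color"]
hsv=cv2.cvtColor(im,cv2.COLOR_BGR2HSV)
m=((hsv[...,2]>185)&(hsv[...,1]<28)).astype(np.uint8)*255
m[:, :215]=0;m[:,300:]=0;m[:140]=0;m[205:]=0
m=cv2.morphologyEx(m,cv2.MORPH_OPEN,np.ones((2,2)))
cs=max(cv2.findContours(m,cv2.RETR_EXTERNAL,cv2.CHAIN_APPROX_NONE)[0],key=cv2.contourArea)
h=cv2.convexHull(cs).reshape(-1,2)
P=onz(c,h,.06)[:,:2].astype(np.float32)*1000
r=cv2.minAreaRect(P);print("hull rect mm",r,cv2.boundingRect(cs)); B=cv2.boxPoints(r);print(B)
for i in range(2):
    v=B[(i+1)%4]-B[i];print(np.linalg.norm(v),np.degrees(np.arctan2(v[1],v[0])))
b=blobs(im,(105,110,60),(125,255,255),6)[0];print([(k,onz(c,[k[1]],.06)) for k in b if 230<k[1][0]<285 and 150<k[1][1]<205])
o=im[140:215,215:305].copy();o2=cv2.cvtColor(m,cv2.COLOR_GRAY2BGR)[140:215,215:305]
cv2.imwrite("pics/w2.png",cv2.resize(np.hstack([o,o2]),None,fx=4.4,fy=4.4,interpolation=cv2.INTER_NEAREST))
E
python3 rel.py
```

```text
Traceback (most recent call last):
  File "rel.py", line 8, in <module>
    cs=max(cv2.findContours(m,cv2.RETR_EXTERNAL,cv2.CHAIN_APPROX_NONE)[0],key=cv2.contourArea)
ValueError: max() iterable argument is empty
```

Run:
```python
import cv2
h=cv2.cvtColor(cv2.imread("pics/w1.png"),cv2.COLOR_BGR2HSV)
for r in range(154,200,4): print(r,[tuple(map(int,h[r,k])) for k in range(236,280,5)])
```

```text
154 [(21, 104, 229), (21, 103, 230), (20, 104, 229), (18, 89, 187), (21, 102, 229), (20, 103, 230), (20, 108, 229), (20, 108, 228), (19, 109, 230)]
158 [(21, 105, 228), (21, 99, 232), (22, 100, 230), (27, 34, 134), (15, 15, 99), (21, 104, 230), (21, 101, 230), (21, 101, 229), (21, 102, 228)]
162 [(21, 102, 228), (21, 102, 229), (21, 38, 115), (25, 32, 229), (24, 39, 202), (37, 23, 98), (21, 103, 233), (22, 103, 228), (22, 102, 228)]
166 [(21, 102, 228), (21, 106, 231), (26, 39, 217), (26, 31, 227), (26, 30, 228), (23, 39, 218), (30, 23, 100), (22, 103, 232), (23, 100, 229)]
170 [(23, 101, 229), (24, 34, 114), (25, 31, 228), (27, 31, 229), (25, 34, 230), (24, 30, 229), (25, 38, 223), (21, 25, 101), (21, 106, 228)]
174 [(24, 94, 231), (26, 34, 226), (26, 32, 226), (108, 14, 183), (109, 202, 172), (25, 34, 231), (26, 31, 227), (27, 33, 227), (22, 100, 230)]
178 [(24, 87, 224), (26, 33, 226), (25, 31, 227), (112, 136, 180), (108, 220, 168), (110, 175, 175), (26, 38, 226), (25, 33, 226), (22, 98, 231)]
182 [(26, 90, 229), (23, 69, 202), (27, 32, 225), (25, 34, 228), (112, 65, 173), (25, 37, 227), (26, 37, 223), (21, 78, 184), (23, 95, 232)]
186 [(19, 111, 230), (22, 103, 231), (22, 90, 216), (28, 33, 224), (25, 35, 226), (27, 34, 226), (29, 36, 221), (24, 92, 229), (24, 93, 230)]
190 [(17, 118, 217), (17, 118, 214), (17, 116, 222), (19, 111, 225), (19, 44, 226), (10, 79, 188), (25, 95, 222), (27, 85, 231), (28, 85, 228)]
194 [(17, 115, 195), (17, 114, 203), (17, 114, 214), (17, 114, 219), (17, 117, 216), (23, 41, 195), (20, 109, 229), (22, 101, 229), (25, 91, 228)]
198 [(18, 117, 150), (17, 114, 141), (17, 115, 159), (18, 119, 157), (17, 116, 165), (17, 116, 213), (18, 114, 211), (18, 113, 216), (17, 118, 207)]
```

```bash
sed -i 's/>185)&(hsv\[...,1\]<28)/>175)\&(hsv[...,1]<62)/' rel.py; python3 rel.py
```

```text
hull rect mm ((514.9697265625, -329.2163391113281), (37.01070022583008, 31.35615348815918), 69.77029418945312) (237, 158, 38, 36)
[[ 493.8599  -341.15894]
 [ 523.2818  -352.0014 ]
 [ 536.0796  -317.27374]
 [ 506.65765 -306.43127]]
31.356142 -20.229692
37.010727 69.77022
[(([249, 170, 12, 11, 76], [254.7, 175.1]), array([[ 0.51444087, -0.33069283,  0.06      ]]))]
```

View pics/w2.png

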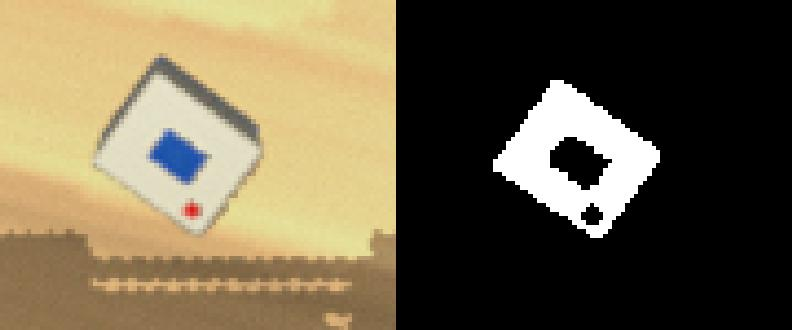

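The mask covers the relay's top cleanly: centre about (0.515,-0.329), short side at -20.2°. I'll spin the tool to grip across the 32 mm side.

```bash
python3 -m inch '0 0 0 -.0189 .57;0 0 0 -.0189 .57;0 0 0 -.0189 .57;0 0 0 -.0189 .57;0 0 0 -.0189 .57;0 0 0 -.0189 .57;0 0 0 -.0189 .57;0 0 0 -.0189 .57' 20
python3 - <<'E'
from h import *
import rel
go(.515,-.3293,.03,-110.2)
b=blobs(rel.im,(22,130,90),(34,255,255),100)[0];print([(k,onz(rel.c,[k[1]],.06)[0].round(3)) for k in b])
cv2.imwrite("pics/w3.png",rel.im); print(get_state()["joints"].round(1))
E
```

```text
time_s: 2.5
tcp_pos: [0.5127, -0.3292, 0.2266]
eef_rot: [180.0, -0.0, -110.0]
contact_force: [1.0, 0.3, -0.1]
gripper_width: 0.0499
gripper_force: 0.0
hull rect mm ((511.26348876953125, -334.2589416503906), (26.160036087036133, 30.869205474853516), 69.95518493652344) (246, 165, 26, 22)
[[ 492.2806  -341.25635]
 [ 521.2799  -351.8369 ]
 [ 530.24634 -327.26154]
 [ 501.24707 -316.68097]]
30.869202 -20.044798
26.16001 69.955284
[(([254, 175, 7, 10, 70], [257.0, 179.5]), array([[ 0.51464007, -0.33029861,  0.06      ]]))]
units tx -0.0042 ty -0.0141 tz 1.3111 yaw -109.69 spin 0.0014
[(([293, 115, 33, 35, 983], [309.3, 131.6]), array([ 0.437, -0.363,  0.06 ])), (([69, 118, 117, 104, 4542], [123.2, 164.8]), array([ 0.663, -0.404,  0.06 ]))]
[-14.3  14.4  -8.    0.  -67.6  -5.3]
```

```bash
python3 -m inch '-.004 -.014 .2 .0014 .57;0 0 .2 0 .57;0 0 .2 0 .57;0 0 .2 0 .57;0 0 .2 0 .57;0 0 .15 0 .57;0 0 .1 0 .57;0 0 .06 0 .57' 20
python3 -m inch '0 0 0 0 .57;0 0 0 0 .2;0 0 0 0 .2;0 0 0 0 .2;0 0 0 0 .2;0 0 0 0 .2;0 0 0 0 .2;0 0 0 0 .2' 20
```

```text
time_s: 3.55
tcp_pos: [0.5154, -0.3289, 0.0295]
eef_rot: [180.0, -0.0, -110.7]
contact_force: [0.2, 0.2, 0.2]
gripper_width: 0.05
gripper_force: 0.0
time_s: 4.55
tcp_pos: [0.5162, -0.3287, 0.0307]
eef_rot: [-180.0, -0.0, -110.7]
contact_force: [-1.2, 0.7, 5.7]
gripper_width: 0.033
gripper_force: 19.7
```

```bash
python3 -m inch '0 0 -.1 0 .2;0 0 -.2 0 .2;0 0 -.3 0 .2;0 0 -.3 0 .2;0 0 -.23 0 .2;-.2 0 0 0 .2;-.3 0 0 0 .2;-.33 0 0 0 .2' 20
python3 -m inch '-.33 0 0 0 .2;-.33 0 0 0 .2;-.33 0 0 0 .2;-.33 0 0 0 .2;-.33 0 0 0 .2;-.33 0 0 0 .2;-.3 0 0 -.02 .2;0 .04 0 -.0197 .2'
cat > sock.py <<'E'
from h import *
c=capture("wrist");im=c["color"]
print(get_state()["tcp_pos"].round(4),get_state()["eef_rot"].round(2),get_state()["contact_force"].round(1),proj(c,[[.6727,.0793,.042]]))
u,v=proj(c,[[.6727,.0793,.042]])[0].astype(int)
print(u,v);cv2.imwrite("pics/k.png",im)
E
python3 sock.py
python3 -c "
import cv2;im=cv2.imread('pics/k.png');cv2.imwrite('pics/k2.png',cv2.resize(im[30:330,60:460],None,fx=2,fy=2,interpolation=cv2.INTER_CUBIC))"
```

```text
time_s: 5.55
tcp_pos: [0.5598, -0.2111, 0.2004]
eef_rot: [-180.0, 0.0, -110.7]
contact_force: [0.8, -1.1, -2.1]
gripper_width: 0.0321
gripper_force: 19.8
time_s: 6.55
tcp_pos: [0.6752, 0.1124, 0.1991]
eef_rot: [180.0, -0.0, -96.0]
contact_force: [-0.4, 0.2, -1.5]
gripper_width: 0.0323
gripper_force: 19.8
[0.674  0.1113 0.1993] [ 1.7994e+02 -1.0000e-02 -9.5700e+01] [-2.  -0.4 -1.3] [[257.74731195 153.94725942]]
257 153
```

View pics/k2.png

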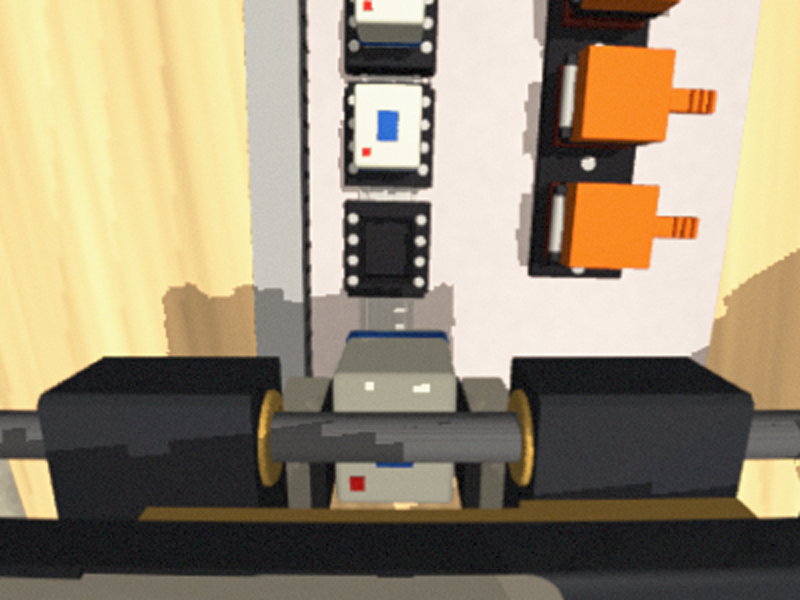

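The held relay is clear in the gripper. The empty socket, with two rows of white pins and a dark hole, is at crop (387,248), i.e. px (253.5,154), and the left cap is at crop (610,225). Next I'll measure the socket.

```bash
cat > sock2.py <<'E'
from h import *
def meas(u=253,v=154,z=.042,rx=24,ry=27):
    c=capture("wrist");im=c["color"];g=cv2.cvtColor(im,cv2.COLOR_BGR2GRAY)
    x0,y0=u-rx,v-ry;roi=g[y0:y0+2*ry,x0:x0+2*rx]
    n,l,s,ce=cv2.connectedComponentsWithStats((roi>85).astype(np.uint8))
    d=np.array([ce[i]+[x0,y0] for i in range(1,n) if 3<=s[i][4]<60 and s[i][0]>0 and s[i][0]+s[i][2]<2*rx])
    P=onz(c,d,z);print(np.c_[d,P[:,:2]].round(4))
    r=cv2.minAreaRect((P[:,:2]*1000).astype(np.float32));print("dots",r)
    m=(roi<70).astype(np.uint8)*255
    k=max(cv2.findContours(m,cv2.RETR_EXTERNAL,cv2.CHAIN_APPROX_NONE)[0],key=cv2.contourArea).reshape(-1,2)+[x0,y0]
    Q=onz(c,k,z);print("block",cv2.minAreaRect((Q[:,:2]*1000).astype(np.float32)))
    print(get_state()["tcp_pos"],get_state()["eef_rot"][2])
    return c,roi
if __name__=="__main__":
    c,roi=meas()
    print(roi[20:36:3,6:44])
    o=blobs(c["color"],(4,150,90),(16,255,255),300)[0];print(o)
    b=[k for k in blobs(c["color"],(105,110,60),(125,255,255),20)[0] if 220<k[1][0]<290]
    print(b,onz(c,[k[1] for k in b],.088))
E
python3 sock2.py
```

```text
[[2.354138e+02 1.397241e+02 6.956000e-01 5.930000e-02]
 [2.692759e+02 1.405862e+02 6.568000e-01 6.420000e-02]
 [2.352759e+02 1.504138e+02 6.972000e-01 7.150000e-02]
 [2.688571e+02 1.512143e+02 6.584000e-01 7.630000e-02]
 [2.352143e+02 1.605000e+02 6.987000e-01 8.320000e-02]
 [2.684667e+02 1.615333e+02 6.599000e-01 8.830000e-02]
 [2.352222e+02 1.707037e+02 7.001000e-01 9.520000e-02]
 [2.681538e+02 1.716154e+02 6.614000e-01 1.002000e-01]]
dots ((678.5283203125, 79.75942993164062), (36.31809616088867, 39.18402099609375), 82.75503540039062)
block ((678.3549194335938, 79.77680969238281), (55.72063064575195, 48.933319091796875), 82.07179260253906)
[0.67412045 0.1103037  0.19965481] -96.21907831211004
[[ 61  57  48  31  30  20  28  42  40  37  46  40  41  44  44  41  45  40
   45  43  41  49  45  36  42  39  41  40  25  27  23  30  40  38  43  47
   45  31]
 [222 222 205  95  32  28  28  44  41  41  45  40  40  44  43  41  45  45
   39  42  46  48  44  39  41  39  32  15  17  23  27  80 164 216 227 211
  154  56]
 [116 113  77  38  19  32  26  41  42  45  44  38  36  43  40  51  41  45
   4
[... 387 characters left out ...]

   47  42]
 [216 204 143  60  32  25  30  39  46  41  37  37  42  41  41  37  40  39
   42  45  35  39  38  40  44  38  36  17  18  28  48 122 218 227 221 204
  122  49]]
[([350, 0, 76, 38, 2107], [381.9, 17.2]), ([345, 54, 72, 49, 2473], [373.8, 78.9]), ([339, 122, 69, 45, 2108], [366.4, 144.1])]
[([250, 12, 10, 16, 160], [254.5, 19.5]), ([239, 51, 31, 4, 53], [255.0, 53.2]), ([248, 87, 10, 15, 143], [252.6, 93.7]), ([234, 196, 49, 4, 145], [258.3, 197.0]), ([248, 261, 18, 3, 40], [256.9, 261.6])] [[ 0.66199034 -0.04799867  0.088     ]
 [ 0.66444102 -0.01956884  0.088     ]
 [ 0.67035801  0.01584135  0.088     ]
 [ 0.67505825  0.11765672  0.088     ]
 [ 0.68396443  0.19142792  0.088     ]]
```

```bash
python3 -c "
from h import *
go(.6786,.0812,.075,-97)"
```

```text
units tx 0.1896 ty -0.0507 tz 0.8310 yaw -96.22 spin 0.0022
```

```bash
python3 -m inch '.1 -.025 0 .0022 .2;.09 -.026 0 0 .2;0 0 .2 0 .2;0 0 .2 0 .2;0 0 .2 0 .2;0 0 .15 0 .2;0 0 .08 0 .2;0 0 0 0 .2'
python3 -c "
from h import *
go(.6786,.0812,.075,-97)
S=capture('scene');D=capture('side')
a=cv2.resize(S['color'][190:270,210:310],None,fx=4,fy=4,interpolation=cv2.INTER_CUBIC)
b=cv2.resize(D['color'][120:220,245:345],None,fx=3.9,fy=3.9,interpolation=cv2.INTER_CUBIC)
o=np.zeros((400,800,3),np.uint8);o[:320,:400]=a;o[:390,405:795]=b;cv2.imwrite('pics/ins.png',o)
print(get_state()['contact_force'])"
```

```text
time_s: 7.65
tcp_pos: [0.6788, 0.0791, 0.0747]
eef_rot: [179.9, -0.0, -97.3]
contact_force: [-0.2, -0.2, -1.2]
gripper_width: 0.032
gripper_force: 19.9
units tx -0.0140 ty 0.0029 tz -0.0022 yaw -97.25 spin -0.0007
[ 0.21218663 -0.12636128 -1.37701296]
```

View pics/ins.png

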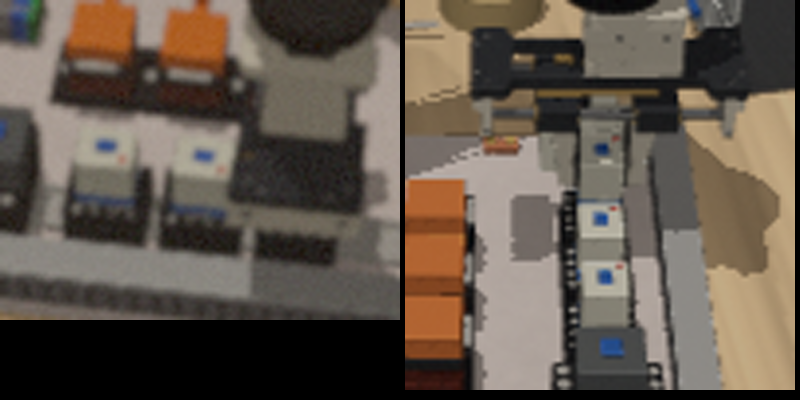

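The side view shows the held relay in line with its two seated neighbours, just over the socket. I'll descend while watching the force.

```bash
python3 -m inch '-.012 0 0 0 .2;0 0 .01 0 .2;0 0 .01 0 .2;0 0 .01 0 .2;0 0 .01 0 .2;0 0 .01 0 .2;0 0 .005 0 .2;0 0 0 0 .2'
```

```text
time_s: 8.75
tcp_pos: [0.6791, 0.0819, 0.0667]
eef_rot: [180.0, -0.0, -97.2]
contact_force: [-0.4, 0.6, -0.7]
gripper_width: 0.0323
gripper_force: 19.9
```

```bash
python3 -m inch '0 0 .01 0 .2;0 0 .01 0 .2;0 0 .01 0 .2;0 0 .01 0 .2;0 0 .01 0 .2;0 0 .007 0 .2;0 0 0 0 .2;0 0 0 0 .2'
```

```text
time_s: 9.75
tcp_pos: [0.6789, 0.0819, 0.0587]
eef_rot: [180.0, -0.0, -97.2]
contact_force: [-3.4, 0.6, 6.2]
gripper_width: 0.0317
gripper_force: 20.0
```

```bash
python3 -m inch '0 0 .01 0 .2;0 0 0 0 .2;0 0 0 0 .2;0 0 0 0 .2;0 0 0 0 .2;0 0 0 0 .2;0 0 0 0 .2;0 0 0 0 .2'
```

```text
time_s: 10.75
tcp_pos: [0.6788, 0.0819, 0.0585]
eef_rot: [-180.0, -0.0, -97.1]
contact_force: [-7.7, 0.6, 13.9]
gripper_width: 0.0318
gripper_force: 20.0
```

It has bottomed out: z has stopped at the expected home height and the force is rising. I'll release, rise, then check.

```bash
python3 -m inch '0 0 0 0 .46;0 0 0 0 .46;0 0 0 0 .46;0 0 -.1 0 .46;0 0 -.2 0 .46;0 0 -.2 0 .46;0 0 -.2 0 .46;0 0 -.2 0 .46'
python3 -m inch '-.2 0 0 0 0;-.1 0 0 0 0;0 0 0 0 0;0 0 0 0 0;0 0 0 0 0;0 0 0 0 0;0 0 0 0 0;0 0 0 0 0'
python3 - <<'E'
from h import *
c=capture("wrist");im=c["color"];cv2.imwrite("pics/chk.png",im)
b=[k for k in blobs(im,(105,110,60),(125,255,255),15)[0] if 190<k[1][0]<330]
print([(k[1],k[0][4],onz(c,[k[1]],.088)[0][:2].round(4)) for k in b])
hsv=cv2.cvtColor(im,cv2.COLOR_BGR2HSV)
# caps: orange bright top faces
o,m=blobs(im,(4,150,90),(16,255,255),300)
n,l,s,ce=cv2.connectedComponentsWithStats(m)
for i in range(1,n):
    if s[i][4]<300: continue
    mm=cv2.morphologyEx((l==i).astype(np.uint8),cv2.MORPH_OPEN,np.ones((19,19)))
    k=cv2.findContours(mm,cv2.RETR_EXTERNAL,cv2.CHAIN_APPROX_NONE)[0]
    if not k: continue
    Q=onz(c,k[0].reshape(-1,2),.072)
    r=cv2.minAreaRect((Q[:,:2]*1000).astype(np.float32));print(s[i],r)
print(get_state()["tcp_pos"],get_state()["eef_rot"])
E
```

```text
time_s: 11.75
tcp_pos: [0.6793, 0.0819, 0.194]
eef_rot: [-179.9, 0.0, -97.2]
contact_force: [0.1, 1.3, 0.4]
gripper_width: 0.0404
gripper_force: 0.0
time_s: 12.75
tcp_pos: [0.6847, 0.1264, 0.1918]
eef_rot: [-180.0, -0.0, -97.2]
contact_force: [0.3, 0.9, 0.6]
gripper_width: 0.0004
gripper_force: 0.0
[([259.9, 2.0], 54, array([ 0.6626, -0.0432])), ([259.0, 33.5], 64, array([ 0.6665, -0.0181])), ([259.5, 74.5], 159, array([0.6703, 0.0161])), ([257.8, 144.5], 131, array([0.6798, 0.0787]))]
[359   0  53  14 665] ((546.9050903320312, -32.799171447753906), (11.227354049682617, 44.14238739013672), 84.52272033691406)
[ 355   31   75   52 2798] ((551.19580078125, 11.321964263916016), (46.159149169921875, 49.92548751831055), 84.13418579101562)
[ 350  103   71   46 2318] ((559.1817016601562, 75.92304992675781), (44.58766174316406, 49.91250228881836), 83.27468872070312)
[0.68473845 0.12649841 0.19176558] [-1.79999892e+02  2.54428713e-03 -9.71767127e+01]
```

View pics/chk.png

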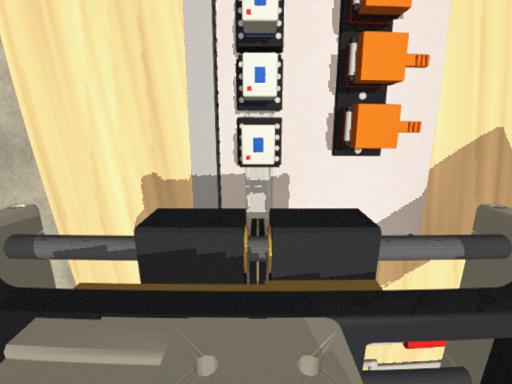

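The relay sits flush in the row, at (258,145), like its neighbours; blue-mark pitch is 63.3 mm. All caps are shut: left at (373,126), middle at (378,57). Next I'll move over the left cap and turn the tool.

```bash
python3 -m inch '.15 .26 0 0 0;.15 .26 0 0 0;.143 .27 0 0 0;0 0 .1 .0278 0;0 0 .1 .0278 0;0 0 .1 .0278 0;0 0 .1 .0278 0;0 0 .1 .0278 0'
python3 -m inch '0 0 0 .0278 0;0 0 0 .0278 0;0 0 0 .0278 0;0 0 0 .0278 0;0 0 0 0 0;0 0 0 0 0;0 0 0 0 0;0 0 0 0 0'
python3 - <<'E'
from h import *
print(get_state()["joints"].round(1))
go(.5588,.0755,.0735,173)
c=capture("wrist");im=c["color"]
cv2.imwrite("pics/tab.png",im)
for k in blobs(im,(4,150,90),(16,255,255),100)[0]: print(k)
E
```

```text
time_s: 13.8
tcp_pos: [0.559, 0.0755, 0.1165]
eef_rot: [-180.0, 0.0, -147.5]
contact_force: [0.6, -0.4, -0.3]
gripper_width: 0.0005
gripper_force: 0.0
time_s: 14.8
tcp_pos: [0.5589, 0.0754, 0.1168]
eef_rot: [180.0, 0.0, 172.8]
contact_force: [-0.1, 0.2, -0.2]
gripper_width: 0.0006
gripper_force: 0.0
[  27.6   15.7  -21.9    0.   -52.4 -124.8]
units tx 0.0006 ty 0.0004 tz 0.2885 yaw 172.82 spin -0.0005
([65, 139, 70, 93, 4115], [99.9, 195.3])
([146, 139, 62, 75, 2631], [176.9, 184.1])
([231, 139, 58, 93, 2756], [259.1, 186.8])
([386, 223, 17, 12, 129], [393.3, 227.7])
```

View pics/tab.png

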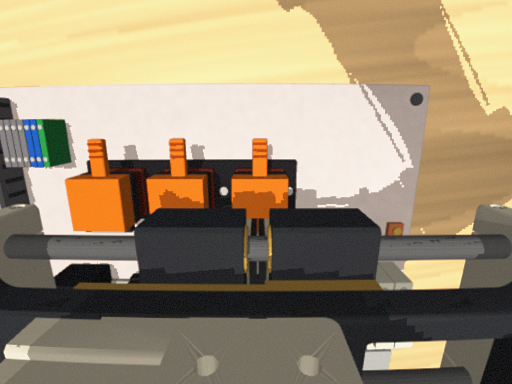

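The view is from the tab side: the tabs are at px (260,155) left, (178,158) middle and (97,158) right. I'm over the left cap, so I'll tap it.

```bash
python3 -m inch '0 0 .1 0 0;0 0 .1 0 0;0 0 .06 0 0;0 0 .02 0 0;0 0 .01 0 0;0 0 .01 0 0;0 0 .005 0 0;0 0 0 0 0'
python3 - <<'E'
from h import *
c=cv2.imread("pics/tab.png")
w=capture("wrist") # pose changed only in z; use offset
w=dict(w); R=np.array(w["R"]); C=-R.T@np.array(w["t"]); C[2]+=.1168-get_state()["tcp_pos"][2]; w["t"]=-R@C
print(onz(w,[(260,139),(260,155),(178,139),(178,155),(97,139),(97,155)],.061)[:,:2].round(4))
E
```

```text
time_s: 15.85
tcp_pos: [0.5591, 0.0756, 0.0714]
eef_rot: [180.0, 0.0, 172.8]
contact_force: [0.4, -0.4, 2.4]
gripper_width: 0.0005
gripper_force: 1.1
[[ 0.5065  0.0834]
 [ 0.519   0.0818]
 [ 0.4982  0.0194]
 [ 0.5106  0.017 ]
 [ 0.4894 -0.0452]
 [ 0.5018 -0.0486]]
```

```bash
python3 -m inch '0 0 .005 0 0;0 0 .005 0 0;0 0 .005 0 0;0 0 .005 0 0;0 0 0 0 0;0 0 0 0 0;0 0 0 0 0;0 0 0 0 0'
```

```text
time_s: 16.9
tcp_pos: [0.5591, 0.0755, 0.0682]
eef_rot: [180.0, 0.0, 172.8]
contact_force: [0.3, 1.4, 5.9]
gripper_width: -0.0
gripper_force: 2.6
```

```bash
python3 -m inch '0 0 .005 0 0;0 0 .005 0 0;0 0 0 0 0;0 0 0 0 0;0 0 -.1 0 0;0 0 -.1 0 0;0 0 -.1 0 0;0 0 0 0 0'; python3 -c "
from h import *
go(.5505,.0105,.116)"
```

```text
time_s: 17.9
tcp_pos: [0.5596, 0.0758, 0.113]
eef_rot: [179.9, 0.1, 172.8]
contact_force: [0.3, 0.7, 0.1]
gripper_width: 0.0004
gripper_force: 0.0
units tx 0.0056 ty -0.4393 tz -0.0199 yaw 172.76
```

The left cap sank about 4 mm under 6 N. I'll tap the middle one for comparison.

```bash
python3 -m inch '.003 -.22 0 0 0;.003 -.22 0 0 0;0 0 .13 0 0;0 0 .11 0 0;0 0 .03 0 0;0 0 .01 0 0;0 0 .01 0 0;0 0 0 0 0'
python3 -m inch '0 0 .005 0 0;0 0 .005 0 0;0 0 0 0 0;0 0 0 0 0;0 0 0 0 0;0 0 0 0 0;0 0 0 0 0;0 0 0 0 0'
```

```text
time_s: 18.9
tcp_pos: [0.5489, 0.0095, 0.071]
eef_rot: [-179.9, -0.0, 172.8]
contact_force: [-14.4, -1.2, 32.1]
gripper_width: 0.0007
gripper_force: 16.4
time_s: 19.9
tcp_pos: [0.5489, 0.0095, 0.0706]
eef_rot: [-179.9, 0.0, 172.8]
contact_force: [-19.0, 0.1, 43.7]
gripper_width: 0.0
gripper_force: 21.9
```

The middle bolt is tight: it stopped dead at 44 N. So the loose one is on the left. I'll go to the left tab.

```bash
python3 -m inch '0 0 -.1 0 0;0 0 -.15 0 0;0 0 -.06 0 .46;.1 .2 0 0 .46;.1 .2 0 0 .46;0 0 0 0 .46;0 0 0 0 .46;0 0 0 0 .46'; python3 -c "
from h import *
go(.514,.082,.045,173)"
```

```text
time_s: 20.9
tcp_pos: [0.5275, 0.0728, 0.1127]
eef_rot: [-180.0, -0.0, 172.7]
contact_force: [-0.2, -0.5, 0.1]
gripper_width: 0.0399
gripper_force: 0.0
units tx 0.0968 ty 0.0492 tz 0.4514 yaw 172.72 spin -0.0008
```

```bash
python3 -m inch '.097 .049 0 0 .46;0 0 0 0 .46;0 0 .15 0 .46;0 0 .15 0 .46;0 0 .1 0 .46;0 0 .05 0 .46;0 0 0 0 .46;0 0 0 0 .46' 15
python3 -c "
from h import *
go(.514,.082,.045,173)
S=capture('side');u,v=proj(S,[[.514,.082,.057]])[0].astype(int)
cv2.imwrite('pics/pre.png',cv2.resize(S['color'][v-45:v+45,u-55:u+55],None,fx=6,fy=6,interpolation=cv2.INTER_CUBIC))"
```

```text
time_s: 21.9
tcp_pos: [0.5144, 0.0827, 0.0461]
eef_rot: [180.0, 0.0, 172.8]
contact_force: [0.1, 0.6, -0.6]
gripper_width: 0.0401
gripper_force: 0.0
units tx 0.0022 ty -0.0051 tz 0.0074 yaw 172.76 spin -0.0007
```

View pics/pre.png

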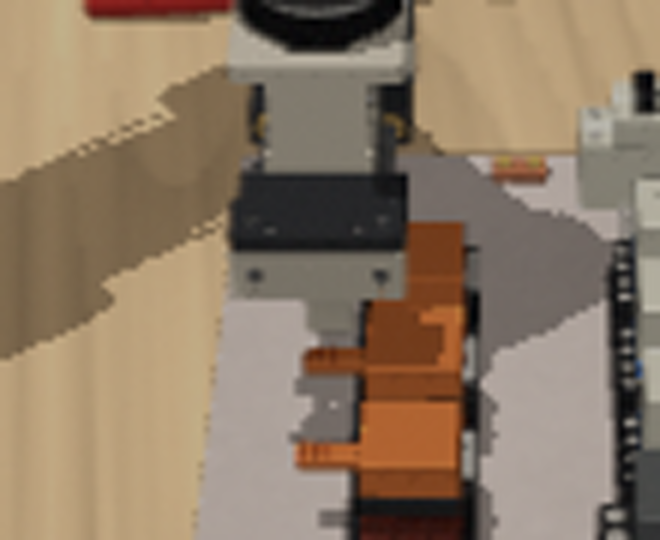

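The gripper is over the third (left) tab, hiding it. The middle tab at (335,360) and right tab at (330,455) are clear of the fingers. I'll close on the tab.

```bash
python3 -m inch '0 0 0 0 0;0 0 0 0 0;0 0 0 0 0;0 0 0 0 0;0 0 0 0 0;0 0 0 0 0;0 0 0 0 0;0 0 0 0 0' 15
```

```text
time_s: 22.95
tcp_pos: [0.514, 0.0826, 0.0455]
eef_rot: [180.0, 0.0, 172.8]
contact_force: [-0.8, 2.4, 0.8]
gripper_width: 0.0118
gripper_force: 15.0
```

Width 11.8 mm: the tab is held. Lifting along the arc.

```bash
python3 -m inch '-.002 0 -.033 0 0;-.0035 0 -.033 0 0;-.007 0 -.032 0 0;-.008 0 -.032 0 0;-.011 0 -.031 0 0;-.0125 0 -.031 0 0;-.015 0 -.029 0 0;-.017 0 -.029 0 0'
```

```text
time_s: 23.95
tcp_pos: [0.5254, 0.0811, 0.0832]
eef_rot: [180.0, -0.0, 172.8]
contact_force: [1.8, 3.2, -4.3]
gripper_width: 0.0119
gripper_force: 15.0
```

```bash
python3 -m inch '-.019 0 -.027 0 0;-.0205 0 -.026 0 0;-.0225 0 -.024 0 0;-.024 0 -.023 0 0;-.026 0 -.0205 0 0;-.027 0 -.0195 0 0;-.032 0 -.018 0 0;-.033 0 -.018 0 0'
python3 -c "
from h import *
S=capture('side');u,v=proj(S,[[.55,.06,.09]])[0].astype(int)
cv2.imwrite('pics/up.png',cv2.resize(S['color'][v-45:v+45,u-55:u+55],None,fx=6,fy=6,interpolation=cv2.INTER_CUBIC))"
```

```text
time_s: 24.95
tcp_pos: [0.5557, 0.0771, 0.1094]
eef_rot: [-180.0, -0.0, 172.8]
contact_force: [-0.3, 3.1, -6.6]
gripper_width: 0.0116
gripper_force: 15.0
```

View pics/up.png

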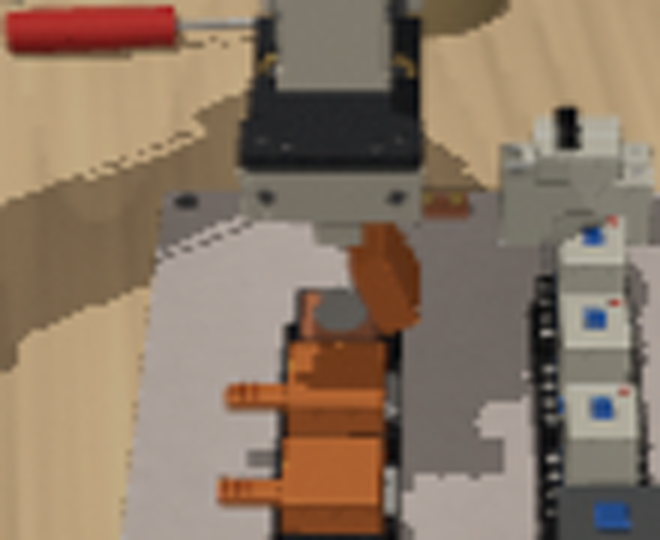

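The left cap stands open at about 65° with the bolt head showing at (340,310). The other two caps are shut and the relay is seated. I'll hold, check the state and hand in.

```bash
python3 -m inch '0 0 0 0 0;0 0 0 0 0;0 0 0 0 0;0 0 0 0 0;0 0 0 0 0;0 0 0 0 0;0 0 0 0 0;0 0 0 0 0' && python3 -c "
from plant import *
print(close_job())"
```

```text
time_s: 26.0
tcp_pos: [0.5556, 0.0772, 0.1094]
eef_rot: [-180.0, -0.0, 172.8]
contact_force: [1.1, 2.0, -5.9]
gripper_width: 0.0118
gripper_force: 15.0
the job is handed in; nothing more can be done
None
```

The job is handed in at 26 s: the relay is fully home and released, the left bolt was the loose one (it sank about 4 mm), and its cap is held open at about 65° with the other two shut; the hand-in gave no verdict, and I did not tap the right bolt.

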